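Stack a washer foot in its sloped cradle

TASK

Build up a new anti-vibration foot for the washing machine in the blue sloped cradle: first the black rubber block, then the yellow spacer, then the green cap plate with its white disc on top. Lower each part gently into the pocket, lying parallel to the pocket's sloping floor and never tipped or dropped in, so that the three end up flat on one another, square and fully home, and let go. Leave the cracked red spacer and everything else on the counter where it is.

Things in the scene. Friction and masses are not known exactly. Their poses are not given: they have to be found in the camera images.
- cradle: Fixed pocket, aluminium walls on a blue floor, tilted 30 degrees towards the robot. Origin: centre of the pocket floor, 66 mm above the counter. z: the pocket's axis, out of it, up and back towards the robot, 30 degrees from vertical; x: uphill along the floor; y: level, across. Inside it is 87 mm along x, 53 mm along y; parts go in with their long side along x.
- cradle_mouth (a point): Middle of the pocket's mouth, on its axis, 48 mm above the floor. The 6 mm walls are straight up to here, then flare out 30 degrees to 57 mm. End walls (+x, -x) are full; side walls (+y, -y) stand only at the corners, 19.5 mm each, leaving the middle 48 mm of each side open down to the floor for the fingers.
- stand: Blue stand that carries the cradle, base plate 170 x 130 mm, 10 mm thick, fixed to the counter. Origin at the centre of its underside, x away from the robot (uphill), z up.
- foot: Black rubber foot block, 80 x 46 mm in outline (80 along its x, 46 along its y), 24 mm thick, about 110 g. Origin: centre of its underside, z up. The same after a half turn about z. Starts flat on the counter. Seated, its underside lies on the pocket floor.
- shim: Yellow plastic spacer plate, 80 x 46 mm in outline (80 along its x, 46 along its y), 14 mm thick, about 60 g, black spot in the middle. Origin: centre of its underside, z up. The same after a half turn about z. Starts flat on the counter. Seated, its underside is 24 mm above the pocket floor.
- cap: Green-painted metal cap plate, 80 x 46 mm in outline (80 along its x, 46 along its y), 12 mm thick, with a white disc 34 mm across and 6 mm high in the middle of its upper side, about 120 g. Origin: centre of its underside, z up. The same after a half turn about z. Starts flat on the counter, disc up. Seated, disc up, its underside is 38 mm above the pocket floor.
- old_shim: Cracked red spacer plate, 80 x 46 mm in outline (80 along its x, 46 along its y), 14 mm thick, flat on the counter: not to be used. Origin: centre of its underside, z up. The same after a half turn about z.
- screwdriver: Bystander: screwdriver with an orange handle, 180 mm long, lying between the robot and the cradle.
- brush: Bystander: hand brush lying on the left.
- scoop: Bystander: blue plastic measuring cup, 70 mm across, 60 mm high, on the right.
- jar: Bystander: glass jar, 60 mm across, 80 mm high, behind the cradle.
- wrench: Bystander: steel wrench lying behind the cradle, to the right.
Mind the look-alikes: they are no part of the job. There is more than one size of the shim; the one meant has the size given above. What is shaped like the foot but pink is not meant.

How it is judged:
By the outcome, as a careful person would: the job done as asked, in the order asked, and still so for the second after the job is handed in, with the robot touching nothing.
It also fails if it takes over 72 s, if anything falls off the work surface, if the arm or the gripper's body presses on something with over 40 N, if the wrist force passes 120 N, or if a joint passes its speed limit or range.

ROBOT

A 6-joint arm with a two-finger parallel gripper is mounted at the origin on the work surface. World frame = base frame: x ahead of the robot, y to its left, z up, the work surface at z = 0. Lengths are in m, angles in degrees, forces in N, time in s.
With the tool pointing down it reaches from about 0.25 to 0.725 m from the base axis. Payload 9.7 kg.
Tool frame: the origin (TCP) lies between the finger pads; the fingertips stand 19 mm ahead of it and the grasp point (between the pads) is the TCP; z points along the fingers, y is the line along which they close (so a half turn about z gives the same grasp; the last joint's range is limited). The gripper opens to 85 mm and grips with 20 to 120 N. Pads are 22 mm wide; open, the fingers measure 114 mm over their backs; the gripper's body (76 mm by 85 mm) begins 54 mm behind the grasp point. The pads swing forward as they close: fully open they stand 13 mm farther back than shut.
Start: joints at [-70.417, 4.979, 10.078, 95.1, 0, 90], TCP at [0.184, -0.518, 0.25] pointing down, gripper open.
Joint ranges: [-179.16, 179.16], [-48.56, 103.87], [-65.8, 70.77], [-126.05, 130.52], [-82.76, 87.17], [-180, 180]. Speed limits (degrees/s): [127.2, 127.2, 147.25, 180, 180, 180].

INTERFACE

Orientations are given as [roll, pitch, yaw] about the fixed x, y, z axes, in that order (R = Rz(yaw) Ry(pitch) Rx(roll)).
In Python, from workcell import bot gives the robot as it stands. The module is installed in compiled form; this text tells all that it offers.
- The arm moves only by the shell command python3 -m crank 'ROWS' [OPENING] [FORCE]. ROWS is JSON, a list that holds one entry, the list of rows, each a list of 6 numbers: the shift along the world's x, y, z as a fraction of full scale, then the turn, a rotation vector about the world's x, y, z as a fraction of full scale. In form: [[[x, y, z, wx, wy, wz], ...]]. A call has 1 to 20 rows; each row shifts and turns the commanded pose from where the row before left it; what a row does not reach is not made up. Full scale, the value 1, is 20 mm for a shift and 0.12 rad for a turn. A row lasts 1/12 s, in which the tool goes at most 41.7 mm and 7.16 degrees, less where a joint would pass 70% of its speed; a pose out of reach is approached as far as the arm can. A call with a number of a shift or a turn outside -1 to 1 is refused whole. A call with a gripper value outside its range is refused whole. OPENING is the opening, from 0 (shut) to 1 (fully open), set as the call begins (- or left out, the last holds). The fingers move at their own pace and stop on an object; FORCE is the grip in N (left out, the last holds). Time passes only in rows, so rows that do not move let the fingers close. It gives the time, the measured TCP pose, the force, the opening and the grip force at its end, in the units of the state.
- bot.get_obs(): the state, without advancing time (a new reading comes with each control period).
- bot.camera(name): name is "side" or "top"; returns the picture (480x640x3 uint8, red, green, blue); there is no depth.
- bot.camera_model(name): a dict with "vertical_fov" (degrees; the focal length in pixels is half the picture's height over the tangent of half this angle, whatever the lens; pixels are square), "cx", "cy" (the principal point, pixels), "k1" (the pictures are not rectified: a ray, as slopes to the right and down, at radius r is drawn at 1 + k1 r^2 times it, then the intrinsics apply), "R" (3x3) and "t" (3): a world point X has camera coordinates R X + t. Camera axes: x right, y down, z forward; pixel columns grow to the right and rows downward; lengths in m; the calibration is good to about 2 mm. A picture is of the moment at which its call begins. camera_model takes no time and is no camera call.
- bot.job_done(): hands the job in; it is judged then, once.
The state is a dict: "time": time; "q": joint angles; "qd": joint speeds; "joint_efforts": joint torques, N m; "ee_pos": TCP position; "tcp_rot": TCP orientation; "wrist_force": force on the tool from outside, world axes, zero at the start; "torque": the same for the moment, N m; "opening": finger opening in m; "grasp_force": force on a finger pad.
Only numpy, scipy, OpenCV 4.12 (cv2) and the standard library are available. Lean on these libraries where they do the work, as an engineer would, in place of code of your own. Each camera call takes 0.05 s, during which the arm holds its last target. There are 200 camera calls.

## Working session

There is one attempt and no reset: what is moved stays moved. The work goes in short steps, Python scripts to look and compute and a shell command to move; the robot and the scene stay as the last step left them, time stands still between calls to the robot, and variables do not carry over. Pictures are saved under pics/ and viewed, at most 10 in all, crops included, and the job is handed in when it is done.

```bash
mkdir -p pics
cat > h.py <<'E'
import numpy as np, cv2
from workcell import bot
def model(n):
    m=bot.camera_model(n); f=240/np.tan(np.radians(m["vertical_fov"])/2)
    return m,f,np.array(m["R"]),np.array(m["t"])
def ray(n,px):
    m,f,R,t=model(n); px=np.atleast_2d(np.array(px,float))
    d=np.c_[(px[:,0]-m["cx"])/f,(px[:,1]-m["cy"])/f]; s=d.copy()
    for _ in range(20): s=d/(1+m["k1"]*(s**2).sum(1,keepdims=True))
    return -R.T@t,np.c_[s,np.ones(len(s))]@R
def onz(n,px,z):
    o,d=ray(n,px); return o+d*((z-o[2])/d[:,2])[:,None]
def proj(n,X):
    m,f,R,t=model(n); c=np.atleast_2d(X)@R.T+t; s=c[:,:2]/c[:,2:]
    s=s*(1+m["k1"]*(s**2).sum(1,keepdims=True)); return s*f+[m["cx"],m["cy"]]
def snap(n,fn):
    im=bot.camera(n); cv2.imwrite("pics/"+fn,im[:,:,::-1]); return im
E
python3 - <<'E'
from h import *
for n in("top","side"):
    snap(n,n+"0.png"); m,f,R,t=model(n); print(n,f,m["k1"],-R.T@t,R.round(3).tolist())
o=bot.get_obs();print(o)
E
```

```text
top 568.7239883879821 -0.02150878233341446 [0.49999014 0.07415988 1.48168194] [[-0.003, -1.0, 0.019], [-0.997, 0.001, -0.078], [0.078, -0.019, -0.997]]
side 480.4029062348163 0.008813151623294298 [ 0.47999214 -0.85834509  1.02655401] [[0.992, -0.127, -0.019], [-0.104, -0.7, -0.706], [0.076, 0.703, -0.707]]
{'time': 0.1, 'q': array([-7.04163110e+01,  5.00888795e+00,  1.00399448e+01,  9.50998576e+01,
        1.43623060e-03,  9.00006993e+01]), 'qd': array([ 0.01688636,  0.00217419,  0.11605239, -0.06324595,  0.10613426,
        0.0745374 ]), 'joint_efforts': array([-3.73846497e-04, -5.21561801e+01,  4.65652907e+01,  1.60481822e-02,
        8.43814746e-06, -6.13513805e-06]), 'ee_pos': array([ 0.1842974 , -0.51801394,  0.24965346]), 'tcp_rot': array([-1.79931199e+02, -1.43538987e-03,  1.95829880e+01]), 'wrist_force': array([ 0.32847095, -0.28636553, -0.45313971]), 'torque': array([ 0.01186761, -0.00879255, -0.00453574]), 'grasp_force': 0.0, 'opening': 0.08548022461380717}
```

View pics/top0.png

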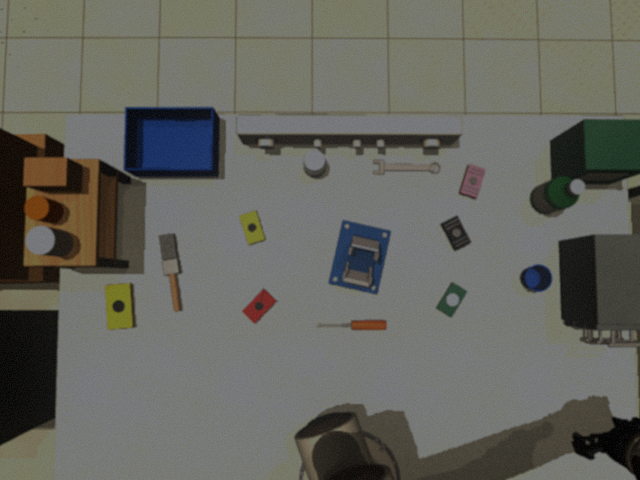

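View pics/side0.png

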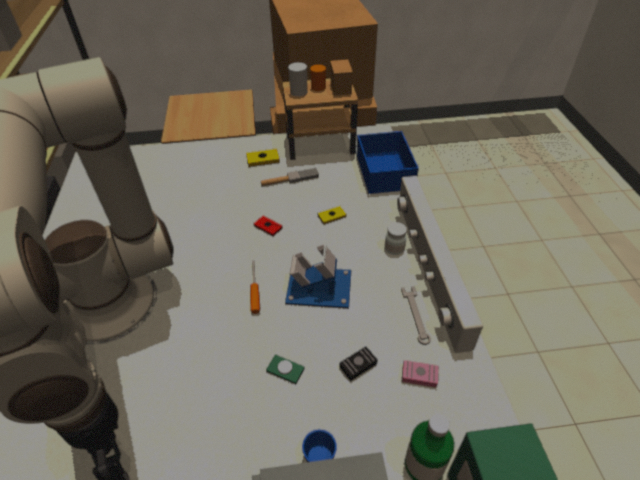

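The top view shows two yellow plates, the small one at (252,228) and the large one at (119,306). It also shows the black block at (456,233), a pink look-alike at (472,181), green cap with white disc (451,299), red plate at (259,306) and cradle at (362,257). I'll measure their sizes and make one crop sheet to confirm.

```bash
cat > meas.py <<'E'
from h import *
def blob(im,n,c,rad,kind):
    hsv=cv2.cvtColor(im,cv2.COLOR_RGB2HSV); H,S,V=[hsv[...,i].astype(int) for i in range(3)]
    m={"yellow":(H>22)&(H<38)&(S>130),"red":((H<8)|(H>170))&(S>140),"green":(H>45)&(H<90)&(S>80),
       "black":(V<62)}[kind].astype(np.uint8)
    w=np.zeros_like(m); cv2.circle(w,c,rad,1,-1); m&=w
    cs,_=cv2.findContours(m,cv2.RETR_EXTERNAL,cv2.CHAIN_APPROX_NONE)
    return max(cs,key=cv2.contourArea)[:,0,:]
def rect(n,ct,z):
    P=onz(n,ct,z)[:,:2]*1000
    (cx,cy),(w,h),a=cv2.minAreaRect(P.astype(np.float32))
    if w<h: w,h,a=h,w,a+90
    return round(cx,1),round(cy,1),round(w,1),round(h,1),round((a+90)%180-90,1)
E
python3 - <<'E'
from meas import *
im=cv2.imread("pics/top0.png")[:,:,::-1].copy(); si=cv2.imread("pics/side0.png")[:,:,::-1].copy()
tc={"shim":((252,228),30,"yellow",14),"big":((119,306),40,"yellow",14),"old":((259,306),30,"red",14),"cap":((451,299),28,"green",12),"foot":((456,233),26,"black",24)}
sc={"shim":((332,215),25,"yellow",14),"old":((268,226),25,"red",14),"cap":((285,369),28,"green",12),"foot":((358,363),30,"black",24)}
for k,(c,r,kd,t) in tc.items(): print("top",k,rect("top",blob(im,"top",c,r,kd),t/2000))
for k,(c,r,kd,t) in sc.items(): print("side",k,rect("side",blob(si,"side",c,r,kd),t/2000))
cr=[cv2.resize(im[y-30:y+30,x-30:x+30],(260,260),interpolation=cv2.INTER_CUBIC) for x,y in[(252,228),(119,306),(456,233),(472,181),(451,299)]]
cr.append(cv2.resize(im[212:302,317:407],(260,260),interpolation=cv2.INTER_CUBIC))
sh=np.vstack([np.hstack(cr[:3]),np.hstack(cr[3:])]); cv2.imwrite("pics/crops.png",np.clip(sh[:,:,::-1]*1.6,0,255))
E
```

```text
top shim (643.6, 249.5, 77.0, 43.3, 18.5)
top big (441.3, 588.3, 111.6, 66.6, 5.3)
top old (440.5, 230.4, 75.9, 41.9, -45.0)
top cap (437.3, -256.2, 39.4, 31.0, 55.3)
top foot (627.3, -280.3, 78.2, 47.6, 27.0)
side shim (647.1, 252.0, 81.0, 50.0, 16.9)
side old (443.5, 231.6, 82.0, 48.8, -43.0)
side cap (458.0, -266.6, 76.9, 44.1, -32.8)
side foot (630.3, -280.5, 85.2, 51.9, 27.2)[ WARN:0@0.659] global loadsave.cpp:1063 imwrite_ Unsupported depth image for selected encoder is fallbacked to CV_8U.
```

View pics/crops.png

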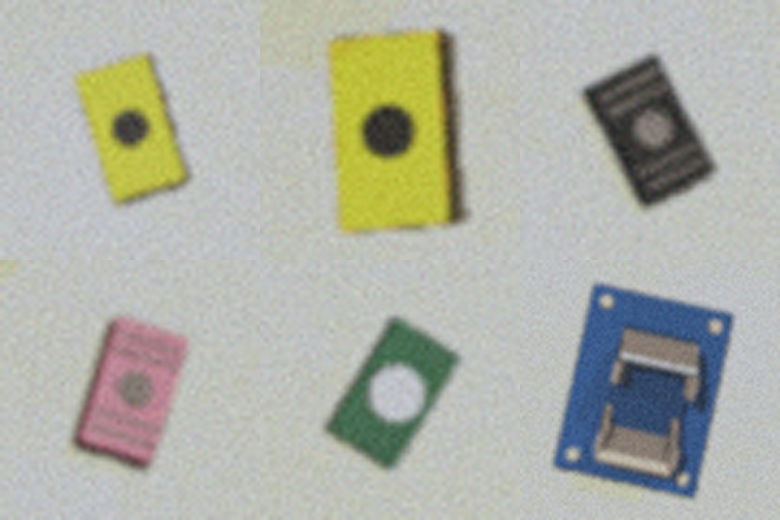

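The crops confirm it: the small yellow plate at (252,228) measures 77 x 43 mm, so it is the shim. The yellow one at (119,306) is 112 x 67 mm, too large. The black block at (456,233) is the foot, since its twin at (472,181) is pink. Next I'll measure the cradle and re-measure the cap.

Run:
```python
from meas import *
im=cv2.imread("pics/top0.png")[:,:,::-1].copy(); si=cv2.imread("pics/side0.png")[:,:,::-1].copy()
def crop(I,x,y,w): return cv2.resize(I[y:y+w,x:x+w],(400,400),interpolation=cv2.INTER_CUBIC)
cv2.imwrite("pics/crad.png",np.clip(np.hstack([crop(im,322,217,80),crop(si,279,237,80)])[:,:,::-1].astype(float)*1.6,0,255).astype(np.uint8))
# cap: green or disc -> hull
for n,I,c in(("top",im,(451,299)),("side",si,(285,369))):
    hsv=cv2.cvtColor(I,cv2.COLOR_RGB2HSV).astype(int);m=((hsv[...,0]>45)&(hsv[...,0]<95)&(hsv[...,1]>70)).astype(np.uint8)
    w=np.zeros_like(m);cv2.circle(w,c,28,1,-1);m=cv2.morphologyEx(m&w,cv2.MORPH_OPEN,np.ones((2,2),np.uint8))
    print(n,"cap",rect(n,np.argwhere(m)[:,::-1],.006))
# stand plate blue
for n,I,c,r in(("top",im,(362,257),48),("side",si,(320,275),50)):
    hsv=cv2.cvtColor(I,cv2.COLOR_RGB2HSV).astype(int);m=((hsv[...,0]>98)&(hsv[...,0]<125)&(hsv[...,1]>120)).astype(np.uint8)
    w=np.zeros_like(m);cv2.circle(w,c,r,1,-1);m=cv2.morphologyEx(m&w,cv2.MORPH_OPEN,np.ones((2,2),np.uint8))
    print(n,"stand",rect(n,np.argwhere(m)[:,::-1],.010))
```

```text
top cap (453.0, -270.2, 75.4, 41.3, -32.0)
side cap (459.9, -269.5, 77.8, 44.2, -32.4)
top stand (563.9, -32.1, 164.5, 124.2, -12.8)
side stand (571.4, -35.1, 164.0, 130.6, -12.9)
```

View pics/crad.png

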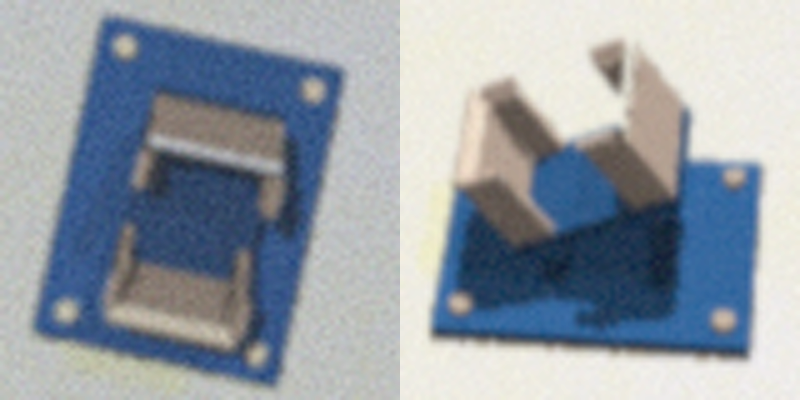

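The crop shows the stand plate, with the uphill wall's bright rim at about (351,245)-(379,251) in the top picture. The downhill wall's flared rim is at about (343,283)-(371,286). I'll project the pocket's known corners from the stand pose to check this.

```bash
cat > crad.py <<'E'
from h import *
yaw=np.radians(-12.8); c30,s30=np.cos(np.pi/6),.5
Rz=np.array([[np.cos(yaw),-np.sin(yaw),0],[np.sin(yaw),np.cos(yaw),0],[0,0,1]])
Rc=Rz@np.array([[c30,0,-s30],[0,1,0],[s30,0,c30]])  # columns x,y,z of the cradle
def world(p,O): return O+np.atleast_2d(p)@Rc.T/1000
E
python3 - <<'E'
from crad import *
O=np.array([.5675,-.0335,.066])
pts=np.array([(sx*a,sy*b,z) for sx in(1,-1) for sy in(1,-1) for a,b,z in((43.5,26.5,48),(43.5+5.2,26.5+5.2,57),(24,32.5,0),(24,32.5,48))])
out=[]
for n,x,y in(("top",322,217),("side",279,237)):
    I=cv2.imread(f"pics/{n}0.png"); C=np.clip(cv2.resize(I[y:y+80,x:x+80],(400,400),interpolation=cv2.INTER_CUBIC)*1.6,0,255).astype(np.uint8)
    P=(proj(n,world(pts,O))-[x,y]+.5)*5
    for i,p in enumerate(P): cv2.circle(C,tuple(int(v) for v in p),3,[(0,0,255),(0,255,0),(255,0,255),(255,255,0)][i%4],-1)
    st=np.c_[np.array([(85,65),(85,-65),(-85,65),(-85,-65)])@Rz[:2,:2].T/1000+O[:2],[.01]*4]
    for p in (proj(n,st)-[x,y]+.5)*5: cv2.circle(C,tuple(int(v) for v in p),3,(0,255,255),-1)
    out.append(C)
cv2.imwrite("pics/crad2.png",np.hstack(out))
E
```

```text
(no output)
```

View pics/crad2.png

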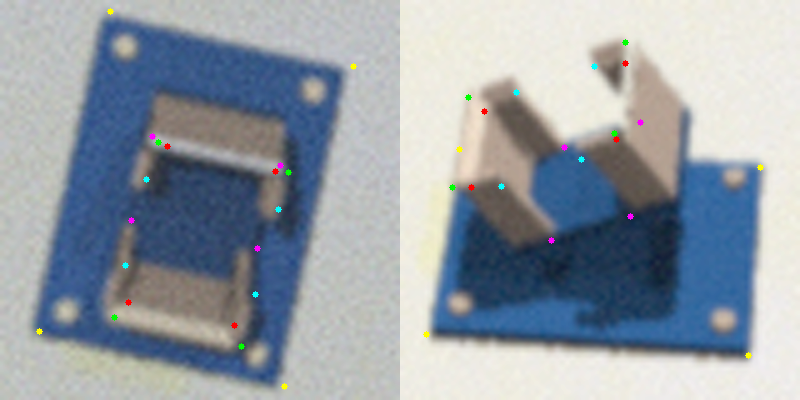

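The projected corners lie within about 1 px of the picture in both views, so the pocket origin is directly above the stand origin, with y about 1.5–2 mm further left. I'll refine the part centres from their centre spots.

Run:
```python
from meas import *
I={n:cv2.imread(f"pics/{n}0.png") for n in("top","side")}
J={"foot":(628.8,-280.4,24,1),"shim":(645.4,250.7,14,-1),"cap":(456.5,-269.9,18,1)}
for k,(x,y,z,s) in J.items():
    for n in I:
        g=cv2.GaussianBlur(I[n].astype(np.float32).mean(2) if k!="shim" else I[n][...,2].astype(np.float32),(3,3),0)*s
        p=proj(n,np.array([x,y,z])/1000)[0]; yy,xx=np.mgrid[:480,:640]
        d=np.hypot(xx-p[0],yy-p[1]); r=9 if k=="cap" else 5
        w=g-np.median(g[(d<11 if k!="foot" else d<8)]); 
        lo,hi=np.percentile(g[d<8],[20,97]); m=((g>(lo+hi)/2)&(d<r)).astype(np.uint8)
        num,lab,st,cen=cv2.connectedComponentsWithStats(m,connectivity=4); i=1+st[1:,4].argmax()
        ww=(g-(lo+hi)/2)*(lab==i); c=((xx*ww).sum()/ww.sum(),(yy*ww).sum()/ww.sum())
        print(k,n,np.round(p,1),np.round(c,1),st[i,4],(onz(n,[c],z/1000)[0]*1000).round(1))
# stand holes not needed; stand corner check
```

```text
foot top [456.5 232.1] [456.2 232.4] 53 [ 627.9 -279.6   24. ]
foot side [357.5 360.7] [358.2 360.3] 59 [ 630.6 -279.5   24. ]
shim top [251.1 226.2] [251.5 227.1] 48 [643.2 249.7  14. ]
shim side [331.1 212.8] [331.6 213. ] 25 [646.7 249.7  14. ]
cap top [453.2 298.9] [452.1 299.4] 112 [ 455.4 -267.1   18. ]
cap side [284.  367.2] [284.6 366.1] 127 [ 458.2 -267.2   18. ]
```

Spots agree to about 3 mm between the views, so I'm taking the means: foot (629,-279.5), shim (645,250), cap (457,-267), cradle (567.5,-32.5) mm. Moving to the foot.

```bash
python3 -m crank '[[[0.89,0.48,-0.26,0,0,0.1],[0.89,0.48,-0.26,0,0,0.1],[0.89,0.48,-0.26,0,0,0.1],[0.89,0.48,-0.26,0,0,0.1],[0.89,0.48,-0.26,0,0,0.1],[0.89,0.48,-0.26,0,0,0.1],[0.89,0.48,-0.26,0,0,0.1],[0.89,0.48,-0.26,0,0,0.1],[0.89,0.48,-0.26,0,0,0.1],[0.89,0.48,-0.26,0,0,0.1],[0.89,0.48,-0.26,0,0,0.08],[0.89,0.48,-0.26,0,0,0],[0.89,0.48,-0.26,0,0,0],[0.89,0.48,-0.26,0,0,0],[0.89,0.48,-0.26,0,0,0],[0.89,0.48,-0.26,0,0,0],[0.89,0.48,-0.26,0,0,0],[0.89,0.48,-0.26,0,0,0],[0.89,0.48,-0.26,0,0,0],[0.89,0.48,-0.26,0,0,0]]]' 0.8 40
python3 -m crank '[[[0.89,0.46,-0.26,0,0,0],[0.89,0.46,-0.26,0,0,0],[0.89,0.46,-0.26,0,0,0],[0.89,0.46,-0.26,0,0,0],[0.89,0.46,-0.26,0,0,0],[0,0,0,0,0,0],[0,0,0,0,0,0],[0,0,0,0,0,0]]]'
```

```text
time: 1.77
ee_pos: [0.541, -0.3255, 0.1455]
tcp_rot: [-180.0, 0.0, 27.0]
wrist_force: [-0.3, 0.5, -0.4]
opening: 0.0684
grasp_force: 0.0
time: 2.43
ee_pos: [0.6288, -0.2803, 0.12]
tcp_rot: [-180.0, 0.0, 27.0]
wrist_force: [0.2, -0.0, -0.7]
opening: 0.0685
grasp_force: 0.0
```

```bash
python3 -m crank '[[[0.02,0.04,-0.8,0,0,0],[0,0,-0.8,0,0,0],[0,0,-0.8,0,0,0],[0,0,-0.8,0,0,0],[0,0,-0.8,0,0,0],[0,0,-0.5,0,0,0],[0,0,-0.4,0,0,0],[0,0,0,0,0,0],[0,0,0,0,0,0]]]'
python3 -m crank '[[[0,0,0,0,0,0],[0,0,0,0,0,0],[0,0,0,0,0,0],[0,0,0,0,0,0],[0,0,0,0,0,0],[0,0,0,0,0,0],[0,0,0,0,0,0]]]' 0.3 40
python3 - <<'E'
from h import *
a=snap("side","g1s.png")
cv2.imwrite("pics/g1c.png",np.clip(cv2.resize(a[310:400,310:410],(800,600),interpolation=cv2.INTER_CUBIC)[:,:,::-1]*1.5,0,255).astype(np.uint8))
E
```

```text
time: 3.18
ee_pos: [0.6296, -0.2797, 0.0227]
tcp_rot: [180.0, -0.0, 27.0]
wrist_force: [0.5, -0.7, 0.3]
opening: 0.0685
grasp_force: 0.0
time: 3.77
ee_pos: [0.6304, -0.2797, 0.0238]
tcp_rot: [179.9, -0.1, 27.0]
wrist_force: [-0.1, -0.0, 7.1]
opening: 0.0454
grasp_force: 42.9
```

View pics/g1c.png

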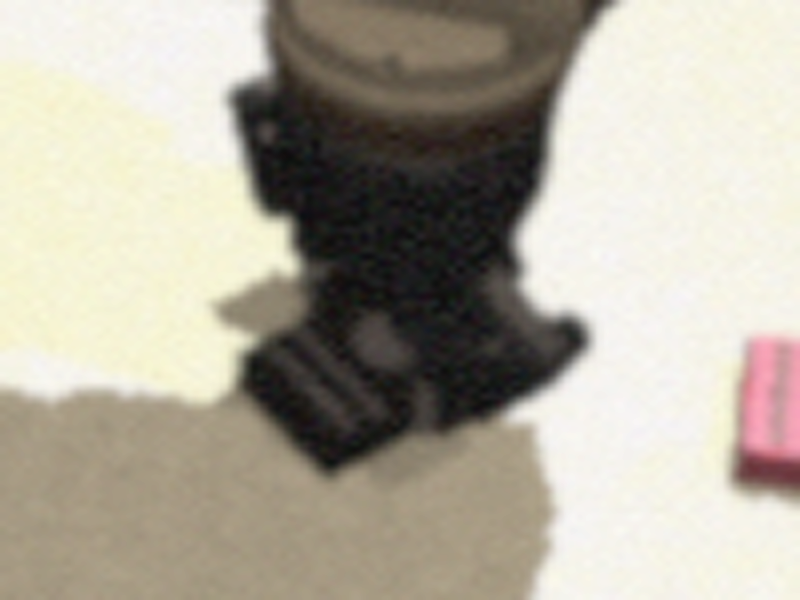

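The picture shows the gripper squarely on the black block at crop (330,400), and the opening of 45.4 mm agrees. Next: lift, yaw −39.8°, tilt −30° about the cradle's y axis, and go to a point on the pocket axis.

```bash
python3 -m crank '[[[0,0,0.4,0,0,0],[0,0,0.5,0,0,0],[0,0,0.8,0,0,-0.58],[0,0,0.9,0,0,-0.58],[0,0,0.9,0,0,-0.58],[0,0,0.9,0,0,-0.58],[0,0,0.9,0,0,-0.58],[0,0,0.9,0,0,-0.58],[0,0,0.9,0,0,-0.58],[0,0,0.9,0,0,-0.58],[0,0,0.9,0,0,-0.58],[0,0,0,0,0,-0.57]]]' - 40
python3 -m crank '[[[-0.4,0.82,-0.06,-0.06,-0.266,0],[-0.4,0.82,-0.06,-0.06,-0.266,0],[-0.4,0.82,-0.06,-0.06,-0.266,0],[-0.4,0.82,-0.06,-0.06,-0.266,0],[-0.4,0.82,-0.06,-0.06,-0.266,0],[-0.4,0.82,-0.06,-0.06,-0.266,0],[-0.4,0.82,-0.06,-0.06,-0.266,0],[-0.4,0.82,-0.06,-0.06,-0.266,0],[-0.4,0.82,-0.06,-0.06,-0.266,0],[-0.4,0.82,-0.06,-0.06,-0.266,0],[-0.4,0.82,-0.06,-0.06,-0.266,0],[-0.4,0.82,-0.06,-0.06,-0.266,0],[-0.4,0.82,-0.06,-0.06,-0.266,0],[-0.4,0.82,-0.06,-0.06,-0.266,0],[-0.4,0.82,-0.06,-0.06,-0.266,0],[-0.4,0.82,-0.06,-0.06,-0.266,0],[0,0,0,0,0,0],[0,0,0,0,0,0],[0,0,0,0,0,0]]]'
cat > where.py <<'E'
import sys
from crad import *
from scipy.spatial.transform import Rotation as Ro
# TCP in cradle frame (mm), remaining shift (units) to a wanted axis height, remaining turn (units)
O=np.array([.5675,-.0325,.066]); o=bot.get_obs(); p=o["ee_pos"]
R=Ro.from_euler("xyz",o["tcp_rot"],degrees=True).as_matrix()
T=Rc@np.diag([1,-1,-1])
print("cradle frame",((p-O)@Rc*1000).round(1),"turn units",(Ro.from_matrix(T@R.T).as_rotvec()/.12).round(3),"F",(o["wrist_force"]@Rc).round(1),"grip",o["grasp_force"],"t",o["time"])
for a in sys.argv[1:]:
    v=[float(x) for x in a.split(",")]; v=[0,0]+v if len(v)==1 else v
    print(a,((O+Rc@np.array(v)/1000-p)/.02).round(3))
print("cz units per mm",(Rc[:,2]/20).round(5))
E
python3 where.py 134 94
```

```text
time: 4.82
ee_pos: [0.6305, -0.2797, 0.2056]
tcp_rot: [179.9, -0.3, -13.0]
wrist_force: [1.2, -1.3, -0.4]
opening: 0.0452
grasp_force: 42.1
time: 6.4
ee_pos: [0.4924, -0.0712, 0.1822]
tcp_rot: [-179.9, -30.0, -8.2]
wrist_force: [-0.0, -0.1, 0.6]
opening: 0.0452
grasp_force: 42.2
cradle frame [  2.1 -54.3 133. ] turn units [-0.008  0.006 -0.672] F [ 0.3 -0.1  0.5] grip 42.160744071006775 t 6.4
134 [ 0.489  2.675 -0.007]
94 [ 1.464  2.453 -1.739]
cz units per mm [-0.02438  0.00554  0.0433 ]
```

```bash
python3 -m crank '[[[0.1,0.535,0,0,0,-0.134],[0.1,0.535,0,0,0,-0.134],[0.1,0.535,0,0,0,-0.134],[0.1,0.535,0,0,0,-0.134],[0.09,0.535,0,0,0,-0.134],[0,0,0,0,0,0],[0,0,0,0,0,0],[0,0,0,0,0,0]]]'
python3 where.py 134 94 74
python3 - <<'E'
from h import *
o=[]
for n,x,y in(("top",322,200),("side",260,200)):
    a=snap(n,n+"_pre.png"); o.append(cv2.resize(a[y:y+100,x:x+100],(400,400),interpolation=cv2.INTER_CUBIC))
cv2.imwrite("pics/pre.png",np.clip(np.hstack(o)[:,:,::-1]*1.6,0,255).astype(np.uint8))
E
```

```text
time: 7.07
ee_pos: [0.4936, -0.0727, 0.181]
tcp_rot: [-179.7, -30.0, -8.5]
wrist_force: [-0.8, 0.1, -1.0]
opening: 0.0452
grasp_force: 42.2
cradle frame [  2.8 -55.6 131.2] turn units [-0.035  0.003 -0.648] F [-1.2 -0.  -0.5] grip 42.160136103630066 t 7.0667
134 [0.428 2.755 0.051]
94 [ 1.404  2.533 -1.681]
74 [ 1.891  2.422 -2.547]
cz units per mm [-0.02438  0.00554  0.0433 ]
```

View pics/pre.png

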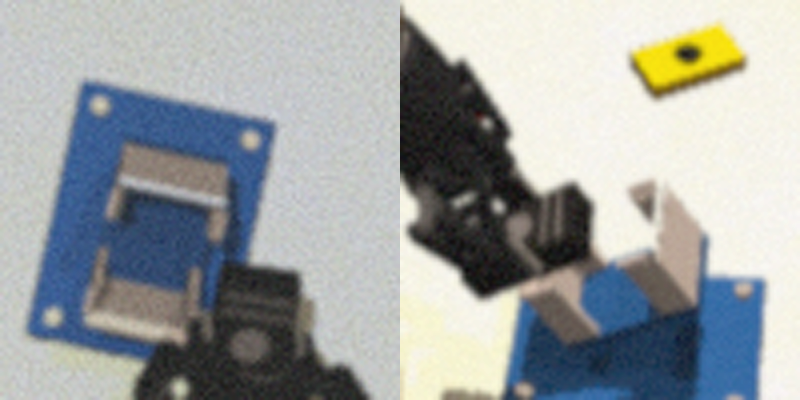

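The arm stopped short with the block still at -y of the pocket, held parallel (top crop (260,290)). I'll check the joints for a limit.

Run:
```python
from h import *
o=bot.get_obs(); print(o["q"].round(2),o["qd"].round(2))
```

```text
[ -8.55 -32.5  -34.04  58.48   0.31 179.95] [ 0.05  0.02 -0.01 -0.04  0.02  0.05]
```

Joint 6 is at its 180° limit, so I'll use the equivalent half-turned grasp. That means turning the tool about its own axis by about +175°, which also suits the later grasps.

```bash
sed -i 's/diag(\[1,-1,-1\])/diag([-1,1,-1])/' where.py; python3 where.py 134
```

```text
cradle frame [  2.8 -55.6 131.3] turn units [-12.613   2.306  22.199] F [-0.2 -0.4 -0.8] grip 42.15991258621216 t 7.1667
134 [0.429 2.753 0.048]
cz units per mm [-0.02438  0.00554  0.0433 ]
```

```bash
python3 -m crank '[[[0.02,0.1,0,-0.45,0.082,0.793],[0.02,0.1,0,-0.45,0.082,0.793],[0.02,0.1,0,-0.45,0.082,0.793],[0.02,0.1,0,-0.45,0.082,0.793],[0.02,0.1,0,-0.45,0.082,0.793],[0.02,0.1,0,-0.45,0.082,0.793],[0.02,0.1,0,-0.45,0.082,0.793],[0.02,0.1,0,-0.45,0.082,0.793],[0.02,0.1,0,-0.45,0.082,0.793],[0.02,0.1,0,-0.45,0.082,0.793],[0.02,0.1,0,-0.45,0.082,0.793],[0.02,0.1,0,-0.45,0.082,0.793],[0.02,0.1,0,-0.45,0.082,0.793],[0.02,0.1,0,-0.45,0.082,0.793],[0.02,0.1,0,-0.45,0.082,0.793],[0.02,0.1,0,-0.45,0.082,0.793],[0.02,0.1,0,-0.45,0.082,0.793],[0.02,0.1,0,-0.45,0.082,0.793],[0.02,0.1,0,-0.45,0.082,0.793],[0.02,0.1,0,-0.45,0.082,0.793]]]'
python3 -m crank '[[[0.02,0.1,0,-0.45,0.082,0.793],[0.02,0.1,0,-0.45,0.082,0.793],[0,0.1,0,-0.45,0.082,0.793],[0,0.1,0,-0.45,0.082,0.793],[0,0.1,0,-0.45,0.082,0.793],[0,0.1,0,-0.45,0.082,0.793],[0,0.1,0,-0.45,0.082,0.793],[0,0.1,0,-0.45,0.082,0.793],[0,0,0,0,0,0],[0,0,0,0,0,0],[0,0,0,0,0,0]]]'
python3 where.py 134 94 74
```

```text
time: 8.83
ee_pos: [0.5016, -0.0326, 0.1811]
tcp_rot: [156.7, 17.8, 113.6]
wrist_force: [-0.4, -0.2, -1.3]
opening: 0.0453
grasp_force: 42.1
time: 9.75
ee_pos: [0.5024, -0.0168, 0.1811]
tcp_rot: [179.8, 29.9, 166.9]
wrist_force: [-0.0, -0.4, -1.7]
opening: 0.045
grasp_force: 42.1
cradle frame [ -0.4   0.9 133.2] turn units [-0.023 -0.005  0.025] F [-0.8 -0.4 -1.5] grip 42.10509538650513 t 9.75
134 [-0.012 -0.044  0.046]
94 [ 0.963 -0.266 -1.686]
74 [ 1.451 -0.377 -2.552]
cz units per mm [-0.02438  0.00554  0.0433 ]
```

```bash
python3 -m crank '[[[0.242,-0.063,-0.425,-0.02,0,0.02],[0.242,-0.063,-0.425,0,0,0],[0.242,-0.063,-0.425,0,0,0],[0.242,-0.063,-0.425,0,0,0],[0.242,-0.063,-0.425,0,0,0],[0.242,-0.063,-0.425,0,0,0],[0,0,0,0,0,0],[0,0,0,0,0,0]]]'
python3 where.py 60 24
python3 - <<'E'
from h import *
o=[]
for n,x,y in(("top",330,220),("side",275,230)):
    a=snap(n,n+"_pre2.png"); o.append(cv2.resize(a[y:y+70,x:x+70],(400,400),interpolation=cv2.INTER_CUBIC))
cv2.imwrite("pics/pre2.png",np.clip(np.hstack(o)[:,:,::-1]*1.8,0,255).astype(np.uint8))
E
```

```text
time: 10.42
ee_pos: [0.5312, -0.0244, 0.129]
tcp_rot: [-179.9, 29.9, 167.4]
wrist_force: [0.1, 0.2, -0.6]
opening: 0.0449
grasp_force: 42.1
cradle frame [-0.7 -0.1 73.2] turn units [ 0.011 -0.022 -0.019] F [-0.3  0.2 -0.6] grip 42.083850502967834 t 10.4167
60 [ 0.35  -0.075 -0.554]
24 [ 1.228 -0.274 -2.113]
cz units per mm [-0.02438  0.00554  0.0433 ]
```

View pics/pre2.png

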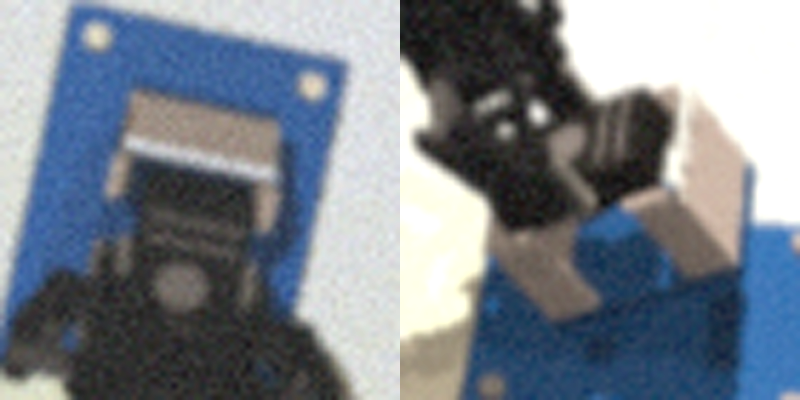

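The block is centred in the mouth in both views (top crop (195,175), side crop (630,130)). Lowering gently along the axis.

```bash
python3 -m crank '[[[0.18,-0.034,-0.25,0,0,0],[0.15,-0.034,-0.267,0,0,0],[0.15,-0.034,-0.267,0,0,0],[0.15,-0.034,-0.267,0,0,0],[0,0,0,0,0,0]]]'
python3 where.py 24
python3 -m crank '[[[0.15,-0.034,-0.267,0,0,0],[0.12,-0.027,-0.213,0,0,0],[0.12,-0.027,-0.213,0,0,0],[0,0,0,0,0,0],[0,0,0,0,0,0]]]'
python3 where.py 24
```

```text
time: 10.93
ee_pos: [0.5438, -0.0271, 0.1073]
tcp_rot: [-179.9, 29.8, 167.4]
wrist_force: [-0.6, 0.9, -1.9]
opening: 0.0449
grasp_force: 42.1
cradle frame [-0.4  0.  47.9] turn units [ 0.011 -0.025 -0.02 ] F [-1.6  0.8 -1.3] grip 42.09670543670654 t 10.9333
24 [ 0.598 -0.138 -1.024]
cz units per mm [-0.02438  0.00554  0.0433 ]
time: 11.35
ee_pos: [0.5517, -0.0289, 0.0947]
tcp_rot: [-179.9, 29.9, 167.4]
wrist_force: [0.1, 0.6, -1.6]
opening: 0.0451
grasp_force: 42.1
cradle frame [ 0.3  0.1 33. ] turn units [ 0.012 -0.015 -0.019] F [-0.8  0.6 -1.3] grip 42.11794674396515 t 11.35
24 [ 0.204 -0.049 -0.397]
cz units per mm [-0.02438  0.00554  0.0433 ]
```

```bash
python3 -m crank '[[[0.049,-0.011,-0.087,0,0,0],[0.049,-0.011,-0.087,0,0,0],[0.049,-0.011,-0.087,0,0,0],[0,0,0,0,0,0],[0,0,0,0,0,0]]]'
python3 where.py 24
python3 -m crank '[[[0.024,-0.006,-0.043,0,0,0],[0.024,-0.006,-0.043,0,0,0],[0,0,0,0,0,0],[0,0,0,0,0,0]]]'
python3 where.py 24
```

```text
time: 11.77
ee_pos: [0.5547, -0.0294, 0.0899]
tcp_rot: [-179.9, 30.0, 167.4]
wrist_force: [0.0, 0.1, -0.4]
opening: 0.0452
grasp_force: 42.1
cradle frame [ 0.6  0.1 27.2] turn units [ 0.012 -0.01  -0.02 ] F [-0.2  0.1 -0.3] grip 42.118021845817566 t 11.7667
24 [ 0.053 -0.02  -0.154]
cz units per mm [-0.02438  0.00554  0.0433 ]
time: 12.1
ee_pos: [0.5557, -0.0297, 0.0882]
tcp_rot: [-179.9, 30.0, 167.4]
wrist_force: [-0.5, 0.1, -1.6]
opening: 0.0453
grasp_force: 42.1
cradle frame [ 0.6  0.1 25.3] turn units [ 0.012 -0.009 -0.02 ] F [-1.2 -0.1 -1.1] grip 42.11832404136658 t 12.1
24 [ 0.004 -0.007 -0.069]
cz units per mm [-0.02438  0.00554  0.0433 ]
```

```bash
python3 -m crank '[[[0.024,-0.006,-0.043,0,0,0],[0.012,-0.003,-0.022,0,0,0],[0,0,0,0,0,0],[0,0,0,0,0,0]]]'
python3 where.py 24
python3 -m crank '[[[0.012,-0.003,-0.022,0,0,0],[0.012,-0.003,-0.022,0,0,0],[0,0,0,0,0,0],[0,0,0,0,0,0]]]'
python3 where.py 24
```

```text
time: 12.43
ee_pos: [0.5565, -0.0299, 0.0871]
tcp_rot: [-179.9, 30.0, 167.4]
wrist_force: [-1.2, 1.1, 1.1]
opening: 0.0454
grasp_force: 42.3
cradle frame [ 0.7  0.1 23.9] turn units [ 0.012 -0.007 -0.02 ] F [-0.7  0.8  1.6] grip 42.32347369194031 t 12.4333
24 [-0.035  0.001 -0.014]
cz units per mm [-0.02438  0.00554  0.0433 ]
time: 12.77
ee_pos: [0.5565, -0.0299, 0.087]
tcp_rot: [-179.9, 30.0, 167.4]
wrist_force: [-17.8, 3.0, 13.8]
opening: 0.0454
grasp_force: 44.6
cradle frame [ 0.7  0.1 23.8] turn units [ 0.011 -0.01  -0.021] F [-8.7 -1.  21. ] grip 44.569146037101746 t 12.7667
24 [-0.037  0.001 -0.01 ]
cz units per mm [-0.02438  0.00554  0.0433 ]
```

Contact is 21 N at a height of 23.8 mm, so the block is fully home. Release and withdraw along the axis.

```bash
python3 -m crank '[[[-0.01,0.002,0.02,0,0,0],[0,0,0,0,0,0],[0,0,0,0,0,0],[0,0,0,0,0,0],[0,0,0,0,0,0],[-0.1,0.022,0.17,0,0,0],[-0.2,0.044,0.35,0,0,0],[-0.366,0.083,0.65,0,0,0],[-0.366,0.083,0.65,0,0,0],[-0.366,0.083,0.65,0,0,0],[-0.366,0.083,0.65,0,0,0],[-0.366,0.083,0.65,0,0,0],[-0.366,0.083,0.65,0,0,0],[-0.366,0.083,0.65,0,0,0],[-0.366,0.083,0.65,0,0,0]]]' 0.75 40
python3 -m crank '[[[0.472,0.83,-0.24,0.121,0.532,0],[0.472,0.83,-0.24,0.121,0.532,0],[0.472,0.83,-0.24,0.121,0.532,0],[0.472,0.83,-0.24,0.121,0.532,0],[0.472,0.83,-0.24,0.121,0.532,0],[0.472,0.83,-0.24,0.121,0.532,0],[0.472,0.83,-0.24,0.121,0.532,0],[0.472,0.83,-0.24,0.121,0.532,0],[0.472,0.83,-0.24,0,0,0.55],[0.472,0.83,-0.24,0,0,0.55],[0.472,0.83,-0.24,0,0,0.55],[0.472,0.83,-0.24,0,0,0.55],[0.472,0.83,-0.24,0,0,0.55],[0.472,0.83,-0.24,0,0,0.55],[0.472,0.83,-0.24,0,0,0.55],[0.472,0.83,-0.24,0,0,0.55],[0,0,0,0,0,0],[0,0,0,0,0,0]]]'
python3 - <<'E'
from h import *
from scipy.spatial.transform import Rotation as Ro
o=bot.get_obs(); R=Ro.from_euler("xyz",o["tcp_rot"],degrees=True); T=Ro.from_euler("xyz",[180,0,197.5],degrees=True)
print((T*R.inv()).as_rotvec()/.12,(np.array([.645,.2497,.06])-o["ee_pos"])/.02,o["q"].round(1))
a=snap("top","t1.png"); b=snap("side","s1.png")
cv2.imwrite("pics/f1.png",np.clip(np.hstack([cv2.resize(I,(400,400),interpolation=cv2.INTER_CUBIC) for I in(a[220:290,330:400],b[230:300,275:345])])[:,:,::-1]*2.2,0,255).astype(np.uint8))
E
```

```text
time: 14.02
ee_pos: [0.4915, -0.0152, 0.2023]
tcp_rot: [-179.9, 30.0, 167.4]
wrist_force: [0.3, 0.1, 0.9]
opening: 0.064
grasp_force: 0.0
time: 15.52
ee_pos: [0.643, 0.2508, 0.1239]
tcp_rot: [-180.0, -0.1, -162.4]
wrist_force: [-0.5, -0.8, -0.2]
opening: 0.064
grasp_force: 0.0
[ 0.00616338 -0.01262192 -0.01835578] [ 0.10090117 -0.05638717 -3.19372432] [21.3 24.  19.  85.1 -0.   3.7]
```

View pics/f1.png

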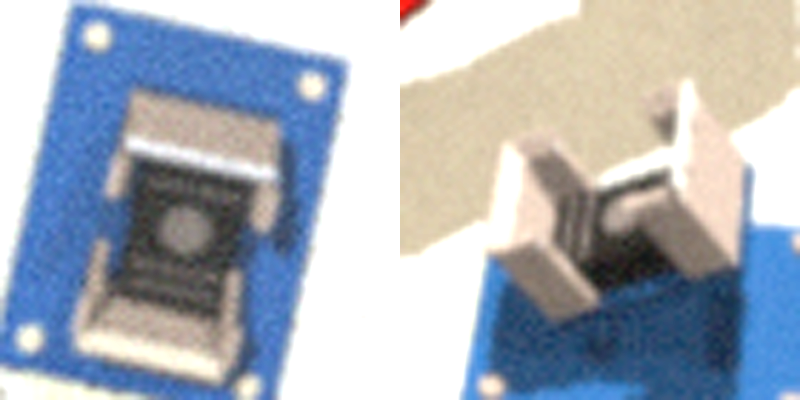

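The block sits flat and fully in the pocket (top crop (185,230), side crop (620,235)). Now the shim.

```bash
python3 -m crank '[[[0.1,-0.06,-0.8,0,-0.013,-0.018],[0,0,-0.8,0,0,0],[0,0,-0.8,0,0,0],[0,0,-0.8,0,0,0],[0,0,-0.8,0,0,0],[0,0,-0.6,0,0,0],[0,0,-0.4,0,0,0],[0,0,-0.15,0,0,0],[0,0,0,0,0,0],[0,0,0,0,0,0]]]'
python3 -m crank '[[[0,0,0,0,0,0],[0,0,0,0,0,0],[0,0,0,0,0,0],[0,0,0,0,0,0],[0,0,0,0,0,0],[0,0,0,0,0,0],[0,0,0,0,0,0]]]' 0.3 40
```

```text
time: 16.45
ee_pos: [0.6455, 0.2491, 0.022]
tcp_rot: [-180.0, 0.1, -162.5]
wrist_force: [0.2, 0.0, 0.8]
opening: 0.0646
grasp_force: 0.0
time: 17.03
ee_pos: [0.6459, 0.2493, 0.0225]
tcp_rot: [-180.0, 0.2, -162.5]
wrist_force: [-0.9, -0.7, 5.1]
opening: 0.0449
grasp_force: 41.8
```

```bash
python3 -m crank '[[[0,0,0.4,0,0,0],[0,0,0.6,0,0,0],[0,0,0.9,0,0,0],[0,0,0.9,0,0,0],[0,0,0.9,0,0,-0.55],[0,0,0.9,0,0,-0.55],[0,0,0.9,0,0,-0.55],[0,0,0.9,0,0,-0.55],[0,0,0.9,0,0,-0.55],[0,0,0.9,0,0,-0.55],[0,0,0.7,0,0,-0.55],[0,0,0,0,0,-0.55],[0,0,0,0,0,0]]]'
python3 -m crank '[[[-0.45,-0.834,-0.06,-0.06,-0.266,0],[-0.45,-0.834,-0.06,-0.06,-0.266,0],[-0.45,-0.834,-0.06,-0.06,-0.266,0],[-0.45,-0.834,-0.06,-0.06,-0.266,0],[-0.45,-0.834,-0.06,-0.06,-0.266,0],[-0.45,-0.834,-0.06,-0.06,-0.266,0],[-0.45,-0.834,-0.06,-0.06,-0.266,0],[-0.45,-0.834,-0.06,-0.06,-0.266,0],[-0.45,-0.834,-0.06,-0.06,-0.266,0],[-0.45,-0.834,-0.06,-0.06,-0.266,0],[-0.45,-0.834,-0.06,-0.06,-0.266,0],[-0.45,-0.834,-0.06,-0.06,-0.266,0],[-0.45,-0.834,-0.06,-0.06,-0.266,0],[-0.45,-0.834,-0.06,-0.06,-0.266,0],[-0.45,-0.834,-0.06,-0.06,-0.266,0],[-0.45,-0.834,-0.06,-0.06,-0.266,0],[0,0,0,0,0,0],[0,0,0,0,0,0],[0,0,0,0,0,0]]]'
python3 where.py 134 90 70
```

```text
time: 18.12
ee_pos: [0.6456, 0.2492, 0.2014]
tcp_rot: [179.9, 0.2, 167.1]
wrist_force: [-0.4, 0.4, -1.4]
opening: 0.0444
grasp_force: 41.2
time: 19.7
ee_pos: [0.5013, -0.0177, 0.1803]
tcp_rot: [-180.0, 30.0, 167.3]
wrist_force: [0.7, 0.3, -0.3]
opening: 0.0448
grasp_force: 41.2
cradle frame [ -1.6  -0.2 132.9] turn units [ 0.003  0.006 -0.011] F [ 0.3  0.5 -0.6] grip 41.18621349334717 t 19.7
134 [0.043 0.001 0.086]
90 [ 1.115 -0.243 -1.819]
70 [ 1.603 -0.353 -2.686]
cz units per mm [-0.02438  0.00554  0.0433 ]
```

```bash
python3 -m crank '[[[0.2,-0.044,-0.336,0,0,0],[0.2,-0.044,-0.336,0,0,0],[0.2,-0.044,-0.336,0,0,0],[0.2,-0.044,-0.336,0,0,0],[0.2,-0.044,-0.336,0,0,0],[0.2,-0.044,-0.336,0,0,0],[0.2,-0.044,-0.336,0,0,0],[0.2,-0.044,-0.336,0,0,0],[0,0,0,0,0,0],[0,0,0,0,0,0]]]'
python3 where.py 51
python3 -m crank '[[[0.122,-0.028,-0.217,0,0,0],[0.122,-0.028,-0.217,0,0,0],[0.122,-0.028,-0.217,0,0,0],[0.073,-0.017,-0.13,0,0,0],[0,0,0,0,0,0],[0,0,0,0,0,0]]]'
python3 where.py 46.5
```

```text
time: 20.53
ee_pos: [0.533, -0.0248, 0.1254]
tcp_rot: [180.0, 30.0, 167.2]
wrist_force: [-0.5, 0.9, -1.7]
opening: 0.0441
grasp_force: 41.1
cradle frame [-0.9 -0.1 69.1] turn units [-0.001 -0.006 -0.005] F [-1.4  0.8 -1.1] grip 41.14694595336914 t 20.5333
51 [ 0.479 -0.103 -0.759]
cz units per mm [-0.02438  0.00554  0.0433 ]
time: 21.03
ee_pos: [0.5419, -0.0268, 0.1101]
tcp_rot: [180.0, 30.0, 167.2]
wrist_force: [0.6, 1.6, -1.8]
opening: 0.0448
grasp_force: 41.1
cradle frame [-0.7 -0.1 51.3] turn units [-0.001 -0.001 -0.006] F [-0.7  1.7 -1.7] grip 41.096243262290955 t 21.0333
46.5 [ 0.148 -0.028 -0.19 ]
cz units per mm [-0.02438  0.00554  0.0433 ]
```

```bash
python3 -m crank '[[[0.055,-0.012,-0.035,0,0,0],[0.036,-0.008,-0.065,0,0,0],[0.024,-0.006,-0.043,0,0,0],[0,0,0,0,0,0],[0,0,0,0,0,0]]]'
python3 where.py 46.5
python3 -m crank '[[[0.024,-0.006,-0.043,0,0,0],[0.012,-0.003,-0.022,0,0,0],[0,0,0,0,0,0],[0,0,0,0,0,0]]]'
python3 where.py 46.5
```

```text
time: 21.45
ee_pos: [0.5445, -0.0274, 0.1078]
tcp_rot: [180.0, 30.1, 167.2]
wrist_force: [1.5, 1.9, -0.5]
opening: 0.0445
grasp_force: 41.1
cradle frame [ 0.5 -0.1 48. ] turn units [ 0.001  0.009 -0.005] F [ 0.6  2.1 -1. ] grip 41.128270626068115 t 21.45
46.5 [ 0.018  0.001 -0.076]
cz units per mm [-0.02438  0.00554  0.0433 ]
time: 21.78
ee_pos: [0.5451, -0.0275, 0.1065]
tcp_rot: [180.0, 30.1, 167.2]
wrist_force: [-1.3, 3.0, 1.9]
opening: 0.0447
grasp_force: 41.6
cradle frame [ 0.4 -0.1 46.6] turn units [ 0.001  0.007 -0.005] F [-0.7  2.6  2.6] grip 41.60979688167572 t 21.7833
46.5 [-0.013  0.009 -0.014]
cz units per mm [-0.02438  0.00554  0.0433 ]
```

```bash
python3 -m crank '[[[0.012,-0.003,-0.022,0,0,0],[0.012,-0.003,-0.022,0,0,0],[0,0,0,0,0,0],[0,0,0,0,0,0]]]'
python3 where.py 46.5
```

```text
time: 22.12
ee_pos: [0.5452, -0.0275, 0.1065]
tcp_rot: [180.0, 30.0, 167.2]
wrist_force: [-15.6, 4.9, 14.3]
opening: 0.0448
grasp_force: 43.4
cradle frame [ 0.5 -0.1 46.5] turn units [ 0.     0.006 -0.007] F [-7.   1.3 20.5] grip 43.40102970600128 t 22.1167
46.5 [-0.017  0.009 -0.012]
cz units per mm [-0.02438  0.00554  0.0433 ]
```

```bash
python3 -m crank '[[[-0.01,0.002,0.02,0,0,0],[0,0,0,0,0,0],[0,0,0,0,0,0],[0,0,0,0,0,0],[0,0,0,0,0,0],[-0.1,0.022,0.17,0,0,0],[-0.2,0.044,0.35,0,0,0],[-0.366,0.083,0.65,0,0,0],[-0.366,0.083,0.65,0,0,0],[-0.366,0.083,0.65,0,0,0],[-0.366,0.083,0.65,0,0,0],[-0.366,0.083,0.65,0,0,0],[-0.366,0.083,0.65,0,0,0]]]' 0.75 40
python3 -m crank '[[[-0.128,-0.837,-0.2,0.121,0.532,0],[-0.128,-0.837,-0.2,0.121,0.532,0],[-0.128,-0.837,-0.2,0.121,0.532,0],[-0.128,-0.837,-0.2,0.121,0.532,0],[-0.128,-0.837,-0.2,0.121,0.532,0],[-0.128,-0.837,-0.25,0.121,0.532,0],[-0.128,-0.837,-0.25,0.121,0.532,0],[-0.128,-0.837,-0.25,0.121,0.532,0],[-0.128,-0.837,-0.28,0,0,-0.4],[-0.128,-0.837,-0.28,0,0,-0.4],[-0.128,-0.837,-0.28,0,0,-0.4],[-0.128,-0.837,-0.28,0,0,-0.4],[-0.128,-0.837,-0.28,0,0,-0.4],[-0.128,-0.837,-0.28,0,0,-0.4],[-0.128,-0.837,-0.28,0,0,-0.42],[0,0,0,0,0,0],[0,0,0,0,0,0],[0,0,0,0,0,0]]]'
python3 - <<'E'
from h import *
from scipy.spatial.transform import Rotation as Ro
o=bot.get_obs(); R=Ro.from_euler("xyz",o["tcp_rot"],degrees=True); T=Ro.from_euler("xyz",[180,0,147.8],degrees=True)
print((T*R.inv()).as_rotvec()/.12,(np.array([.4568,-.2671,.021])-o["ee_pos"])/.02,o["q"].round(1))
a=snap("top","t2.png"); b=snap("side","s2.png")
from crad import world
O=np.array([.5675,-.0325,.066])
hs=cv2.cvtColor(a,cv2.COLOR_RGB2HSV).astype(int); m=(hs[...,0]>20)&(hs[...,0]<40)&(hs[...,1]>110); m[:225]=m[295:]=0; m[:,:325]=m[:,400:]=0
yx=np.argwhere(m); print("yellow centroid",yx.mean(0)[::-1],yx.min(0),yx.max(0),"expected spot",proj("top",world([0,0,38],O)), "foot exp",proj("top",world([40,0,38],O)),proj("top",world([-40,0,38],O)))
E
```

```text
time: 23.2
ee_pos: [0.4947, -0.0163, 0.1957]
tcp_rot: [180.0, 30.1, 167.2]
wrist_force: [-0.1, 0.2, -0.2]
opening: 0.0639
grasp_force: 0.0
time: 24.7
ee_pos: [0.4571, -0.2671, 0.1207]
tcp_rot: [180.0, 0.1, 147.9]
wrist_force: [-0.3, 0.2, 0.7]
opening: 0.0642
grasp_force: 0.0
[ 0.00027938  0.00870102 -0.01371455] [-1.38160336e-02  1.20228685e-03 -4.98586526e+00] [-30.3   1.5  -7.8  80.6   0.    1.8]
yellow centroid [361.31304348 263.76304348] [249 350] [278 373] expected spot [[361.52456693 262.11286617]] foot exp [[365.2280292  247.75319873]] [[357.91107581 276.11958633]]
```

The shim's mask lies where a seated shim should be, within about 1.5 px. Now the cap.

```bash
python3 -m crank '[[[-0.01,0,-0.8,0,0.009,-0.014],[0,0,-0.8,0,0,0],[0,0,-0.8,0,0,0],[0,0,-0.8,0,0,0],[0,0,-0.8,0,0,0],[0,0,-0.6,0,0,0],[0,0,-0.3,0,0,0],[0,0,-0.12,0,0,0],[0,0,0,0,0,0],[0,0,0,0,0,0]]]'
python3 -m crank '[[[0,0,0,0,0,0],[0,0,0,0,0,0],[0,0,0,0,0,0],[0,0,0,0,0,0],[0,0,0,0,0,0],[0,0,0,0,0,0],[0,0,0,0,0,0]]]' 0.3 50
python3 -m crank '[[[0,0,0.4,0,0,0],[0,0,0.6,0,0,0],[0,0,0.9,0,0,0],[0,0,0.9,0,0,0],[0,0,0.9,0,0,0.4],[0,0,0.9,0,0,0.4],[0,0,0.9,0,0,0.4],[0,0,0.9,0,0,0.4],[0,0,0.9,0,0,0.4],[0,0,0.9,0,0,0.4],[0,0,0.7,0,0,0.42],[0,0,0,0,0,0]]]'
```

```text
time: 25.63
ee_pos: [0.4572, -0.2676, 0.0205]
tcp_rot: [-180.0, 0.0, 147.8]
wrist_force: [-0.5, -0.3, 0.3]
opening: 0.0642
grasp_force: 0.0
time: 26.22
ee_pos: [0.4574, -0.2678, 0.021]
tcp_rot: [-180.0, 0.1, 147.7]
wrist_force: [-0.8, 0.3, 5.6]
opening: 0.0443
grasp_force: 51.8
time: 27.22
ee_pos: [0.4576, -0.268, 0.2018]
tcp_rot: [-179.9, 0.3, 167.3]
wrist_force: [-0.4, -0.7, 0.2]
opening: 0.0446
grasp_force: 51.5
```

```bash
python3 -m crank '[[[0.14,0.782,-0.06,-0.06,-0.266,0],[0.14,0.782,-0.06,-0.06,-0.266,0],[0.14,0.782,-0.06,-0.06,-0.266,0],[0.14,0.782,-0.06,-0.06,-0.266,0],[0.14,0.782,-0.06,-0.06,-0.266,0],[0.14,0.782,-0.06,-0.06,-0.266,0],[0.14,0.782,-0.06,-0.06,-0.266,0],[0.14,0.782,-0.06,-0.06,-0.266,0],[0.14,0.782,-0.06,-0.06,-0.266,0],[0.14,0.782,-0.06,-0.06,-0.266,0],[0.14,0.782,-0.06,-0.06,-0.266,0],[0.14,0.782,-0.06,-0.06,-0.266,0],[0.14,0.782,-0.06,-0.06,-0.266,0],[0.14,0.782,-0.06,-0.06,-0.266,0],[0.14,0.782,-0.06,-0.06,-0.266,0],[0.14,0.782,-0.06,-0.06,-0.266,0],[0,0,0,0,0,0],[0,0,0,0,0,0],[0,0,0,0,0,0]]]'
python3 where.py 134 84 64
```

```text
time: 28.8
ee_pos: [0.5013, -0.0174, 0.1783]
tcp_rot: [179.9, 29.9, 167.1]
wrist_force: [-0.7, -1.1, -1.4]
opening: 0.0442
grasp_force: 51.6
cradle frame [-2.600e+00  1.000e-01  1.312e+02] turn units [-0.014 -0.008  0.011] F [-1.  -1.2 -1. ] grip 51.55574083328247 t 28.8
134 [ 0.041 -0.014  0.185]
84 [ 1.26  -0.291 -1.98 ]
64 [ 1.748 -0.401 -2.846]
cz units per mm [-0.02438  0.00554  0.0433 ]
```

```bash
python3 -m crank '[[[0.158,-0.036,-0.187,0,0,0],[0.158,-0.036,-0.187,0,0,0],[0.146,-0.033,-0.25,0,0,0],[0.146,-0.033,-0.25,0,0,0],[0.146,-0.033,-0.25,0,0,0],[0.146,-0.033,-0.25,0,0,0],[0.146,-0.033,-0.25,0,0,0],[0.146,-0.033,-0.25,0,0,0],[0.146,-0.033,-0.25,0,0,0],[0.146,-0.033,-0.24,0,0,0],[0.14,-0.033,-0.24,0,0,0],[0.12,-0.033,-0.2,0,0,0],[0,0,0,0,0,0],[0,0,0,0,0,0]]]'
python3 where.py 62 59
```

```text
time: 29.97
ee_pos: [0.5364, -0.0253, 0.122]
tcp_rot: [179.9, 29.9, 167.1]
wrist_force: [-0.6, 0.0, -0.9]
opening: 0.0448
grasp_force: 51.6
cradle frame [ 0.4  0.1 64.5] turn units [-0.011 -0.007  0.009] F [-1.  -0.1 -0.5] grip 51.5578418970108 t 29.9667
62 [ 0.044 -0.016 -0.118]
59 [ 0.118 -0.033 -0.248]
cz units per mm [-0.02438  0.00554  0.0433 ]
```

```bash
python3 -m crank '[[[0.036,-0.009,-0.065,0,0,0],[0.036,-0.009,-0.065,0,0,0],[0.024,-0.006,-0.043,0,0,0],[0,0,0,0,0,0],[0,0,0,0,0,0]]]'
python3 where.py 59
python3 -m crank '[[[0.024,-0.006,-0.043,0,0,0],[0.012,-0.003,-0.022,0,0,0],[0,0,0,0,0,0],[0,0,0,0,0,0]]]'
python3 where.py 59
```

```text
time: 30.38
ee_pos: [0.5384, -0.0258, 0.119]
tcp_rot: [179.9, 30.0, 167.1]
wrist_force: [0.2, -0.0, -0.8]
opening: 0.0446
grasp_force: 51.6
cradle frame [ 0.6  0.1 60.8] turn units [-0.011 -0.002  0.008] F [-0.3  0.  -0.8] grip 51.55771851539612 t 30.3833
59 [ 0.018 -0.01  -0.093]
cz units per mm [-0.02438  0.00554  0.0433 ]
time: 30.72
ee_pos: [0.5391, -0.0259, 0.1176]
tcp_rot: [179.9, 30.0, 167.1]
wrist_force: [1.2, -0.2, -1.9]
opening: 0.0445
grasp_force: 51.6
cradle frame [ 0.6  0.1 59.3] turn units [-0.011 -0.002  0.008] F [ 0.1  0.1 -2.3] grip 51.57843053340912 t 30.7167
59 [-0.018 -0.001 -0.026]
cz units per mm [-0.02438  0.00554  0.0433 ]
```

```bash
python3 -m crank '[[[0.012,-0.003,-0.022,0,0,0],[0.012,-0.003,-0.022,0,0,0],[0,0,0,0,0,0],[0,0,0,0,0,0]]]'
python3 where.py 59
```

```text
time: 31.05
ee_pos: [0.5393, -0.026, 0.1174]
tcp_rot: [179.9, 30.0, 167.1]
wrist_force: [-12.7, 2.6, 7.9]
opening: 0.0444
grasp_force: 53.0
cradle frame [ 0.6  0.1 59.1] turn units [-0.011 -0.003  0.007] F [-7.3 -0.3 13.3] grip 53.034199476242065 t 31.05
59 [-0.026  0.001 -0.018]
cz units per mm [-0.02438  0.00554  0.0433 ]
```

Contact is 13 N at 59.1 mm, the expected seat height. Release, withdraw and move clear for a final look.

```bash
python3 -m crank '[[[-0.01,0.002,0.01,0,0,0],[0,0,0,0,0,0],[0,0,0,0,0,0],[0,0,0,0,0,0],[0,0,0,0,0,0],[-0.1,0.022,0.17,0,0,0],[-0.2,0.044,0.35,0,0,0],[-0.366,0.083,0.65,0,0,0],[-0.366,0.083,0.65,0,0,0],[-0.366,0.083,0.65,0,0,0],[-0.366,0.083,0.65,0,0,0],[-0.366,0.083,0.65,0,0,0],[-0.366,0.083,0.65,0,0,0],[-0.366,0.083,0.65,0,0,0],[-0.5,0,0.5,0,0,0],[-0.8,0,0.3,0,0,0],[-0.8,0,0.3,0,0,0],[-0.8,0,0.3,0,0,0],[-0.8,0,0.3,0,0,0],[0,0,0,0,0,0]]]' 0.75 40
python3 - <<'E'
from crad import *
a=snap("top","t3.png"); b=snap("side","s3.png"); O=np.array([.5675,-.0325,.066])
for n,x,y in(("top",330,220),("side",275,230)): print(n,(proj(n,world([[0,0,56],[40,23,50],[40,-23,50],[-40,23,50],[-40,-23,50]],O))-[x,y]+.5)*400/70)
cv2.imwrite("pics/f3.png",np.clip(np.hstack([cv2.resize(I,(400,400),interpolation=cv2.INTER_CUBIC) for I in(a[220:290,330:400],b[230:300,275:345])])[:,:,::-1]*2.0,0,255).astype(np.uint8))
print(bot.get_obs()["time"])
E
```

```text
time: 32.72
ee_pos: [0.4065, -0.0131, 0.255]
tcp_rot: [179.9, 30.2, 167.1]
wrist_force: [-0.1, 0.1, 0.4]
opening: 0.0641
grasp_force: 0.0
top [[181.14336038 263.04815112]
 [149.32413222 161.83548098]
 [256.83237978 186.03265646]
 [108.53915489 325.19118716]
 [213.39483503 348.76790924]]
side [[182.86095005 170.86824215]
 [270.3703209  115.89440902]
 [260.99480264 191.70144228]
 [122.47175673 167.01292474]
 [109.49244716 242.08137324]]
32.8167
```

View pics/f3.png

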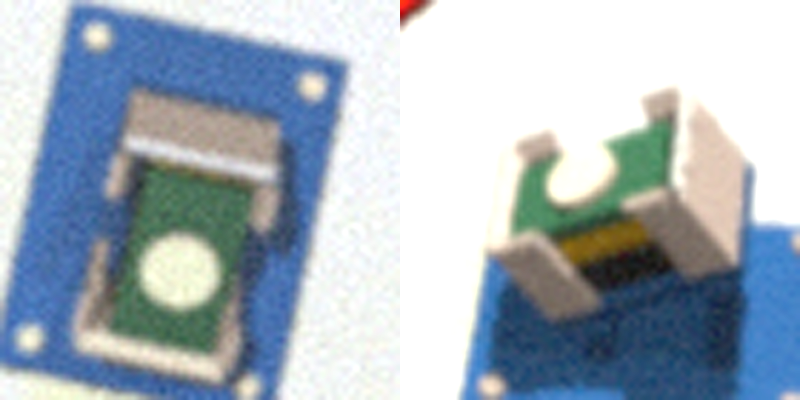

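The final picture shows black, yellow and green layers flat and parallel in the pocket (side crop (620,250)), with the white disc on top (top crop (180,271)). The robot is clear, so I'm handing in.

```bash
python3 -c "
from workcell import bot
print(bot.job_done())"
```

```text
the job is handed in; nothing more can be done
None
```

I stacked the foot block, yellow spacer and green cap (disc up) in the cradle in that order. In the last pictures all three look flat and fully home with the arm clear, and I handed the job in at about 33 s; no verdict came back.

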